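# Put the sample cup away in the push-to-open drawer

### The arm

A 6-joint arm with a two-finger parallel gripper is mounted at the origin on the work surface. World frame = base frame: x ahead of the robot, y to its left, z up, the work surface at z = 0. Lengths are in m, angles in rad, forces in N, time in s.
With the tool pointing down it reaches from about 0.25 to 0.725 m from the base axis. Payload 4 kg.
Tool frame: the origin (TCP) lies at the very end of the fingers, on their centre line; the grasp point (between the pads) lies 19 mm behind it; z points along the fingers, y is the line along which they close (so a half turn about z gives the same grasp; the last joint's range is limited). The gripper opens to 85 mm and grips with 20 to 120 N. Pads are 22 mm wide; open, the fingers measure 114 mm over their backs; the gripper's body (76 mm by 85 mm) begins 54 mm behind the grasp point. The pads swing forward as they close: fully open they stand 13 mm farther back than shut.
Start: joints at [1.277, 0.241, 0.005, 1.335, 0, 1.571], TCP at [0.145, 0.479, 0.231] pointing down, gripper open.
Joint ranges: [-2.72, 2.72], [-1.05, 1.87], [-1.09, 1.28], [-1.99, 2.15], [-1.42, 1.44], [-3.14, 3.14]. Speed limits (rad/s): [2.79, 2.79, 3.14, 3.14, 3.14, 3.14].

### API

Orientations are given as a unit quaternion [x, y, z, w].
In Python, from plant import observe, vision, arm gives the robot as it stands.
- The arm moves only by the tool play_rows, never from a script. Its argument "targets" is a list that holds one entry, the list of rows, each a list of 5 numbers: the finger opening in mm, from 0 to 85.4, then the shift along the tool's x, y, z normalised to -1 to 1, where 1 is 0.025 m, then the turn about the tool's z normalised to -1 to 1, where 1 is 0.08 rad. In form: [[[fingers, tx, ty, tz, spin], ...]]. A call has 1 to 8 rows; each row shifts and turns the commanded pose from where the row before left it, along the tool's axes as they then stand; what a row does not reach is not made up. A row lasts 1/12 s, in which the tool goes at most 41.7 mm and 7.16 degrees, less where a joint would pass 70% of its speed; a pose out of reach is approached as far as the arm can. A call with a number of a shift or a turn outside -1 to 1 is refused whole. A call with a gripper value outside its range is refused whole. The fingers move at their own pace and stop on an object; "grip_force" is the grip in N (left out, the last holds). Time passes only in rows, so rows that do not move let the fingers close. It gives the time, the measured TCP pose, the force, the opening and the grip force at its end, in the units of the state.
- observe(): the state, without advancing time (a new reading comes with each control period).
- vision.grab_frame(name): name is "side" or "top" or "wrist"; returns the picture (480x640x3 uint8, blue, green, red); there is no depth.
- vision.camera_params(name): a dict with "K" (3x3 intrinsics, pixels), "extrinsics" (4x4, takes a point from world to camera coordinates). Camera axes: x right, y down, z forward; pixel columns grow to the right and rows downward; lengths in m; the calibration is good to about 2 mm. A picture is of the moment at which its call begins: read the wrist's pose just before it. camera_params takes no time and is no camera call; for the wrist camera it gives the pose at the moment of the call.
- arm.job_done(): hands the job in; it is judged then, once.
The state is a dict: "t": time; "joint_positions": joint angles; "joint_vel": joint speeds; "joint_torque": joint torques, N m; "ee_pos": TCP position; "tcp_rot": TCP orientation; "ft_force": force on the tool from outside, world axes, zero at the start; "ft_torque": the same for the moment, N m; "grip_width": opening from 0.0 (shut) to 1.0 (fully open); "finger_force": force on a finger pad.
Only numpy, scipy, OpenCV 4.12 (cv2) and the standard library are available. Lean on these libraries where they do the work, as an engineer would, in place of code of your own. Each camera call takes 0.05 s, during which the arm holds its last target. There are 200 camera calls.

### The job

Put the loose stepped metal cup on the counter away: press the front of the handleless drawer unit so that the drawer springs ajar, draw it out, and nest the cup fully down, upright, in the matching cup inside (not in the wider dish). Then push the drawer shut until its touch latch catches and it stays closed, pressing by feel and never ramming the front (at most about 35 N), and leave everything else on the counter where it is.

Things in the scene. Friction and masses are not known exactly. Their poses are not given: they have to be found in the camera images.
- unit: grey cabinet fixed to the counter, 240 mm deep (its x), 280 mm wide (its y), 130 mm high, with one handleless drawer. Origin: centre of its underside; -x points out of the front, the way the drawer opens. Ajar, the drawer slides freely (about 1 N plus 15 N per m/s) and stays where left; shutting it, a spring resists with 3 to 7 N over the last 40 mm
- front_top (a point): middle of the upper edge of the drawer front's outer face, 128 mm above the counter; moves with the drawer. The front is a flat white panel 16 mm thick (towards the unit's +x), 276 mm wide, 124 mm high, overlaying the cabinet. Latched, the point lies 19 mm before the cabinet's face, with 3 mm behind the panel. Press it anywhere; 20 to 25 N shows that the stop is reached, over 35 N is too much
- drawer (a joint): opening in m: 0 to 0.001 = latched shut, 0.150 = fully out. Pressed in from 0 the front yields at 7 to 14 N to a hard stop 5 to 12 mm in; how far is hidden and varies. Pressed to the stop and let go, it springs out about 50 mm in half a second, following the fingers (draw back 70 mm). To shut, push in past 0 to the same stop: let go, it returns to 0 and stays. A press short of the stop may change nothing
- cup: the loose cup to put away: plain metal, 60 mm high, upright on the counter. Its top 17 mm is a straight collar 64 mm across (43 to 60 mm up); below it tapers from 54 mm to 36 mm at the base. Opening 56 mm across at the collar; taper wall 2.5 mm. Origin: centre of its underside, z up
- stored_cup: identical cup in the drawer, on its floor 21 mm above the counter; same origin. It and the dish stand about 57 mm to either side of the drawer's middle, about 84 mm behind the front's outer face; sides vary. Reachable from above when the drawer is open about 0.12 m. A nested cup's collar rests on this one's rim, its origin 17 mm above this one's, with 1 mm of play
- dish: bystander: wider, lower, smoothly flared metal dish in the drawer, 84 mm across its rim, 45 mm high, base 52 mm; origin: centre of its underside. The drawer inside is 226 mm wide and 155 mm long; its walls reach 61 mm above the counter, the middle divider 55 mm
- tube: bystander: an upright plain steel tube offcut, 60 mm across, 100 mm high, standing on the counter; origin under its centre
- tape: bystander: a cardboard roll core, 100 mm across, 48 mm high, lying flat; origin under its centre
- jar: bystander: a white-labelled jar with a white lid, 68 mm across, 85 mm high; origin under its centre
- knob_sample: bystander: a turned steel furniture knob, 52 mm across, 53 mm high, standing on the rear part of the unit's top; origin under its centre
- carton: bystander: a small cardboard carton, 70 x 110 x 45 mm, lying on the rear part of the unit's top (so its top is 175 mm above the counter); origin under its centre
- wrench: bystander: a flat steel wrench, 180 mm long, lying across the unit's top; origin under its middle
Things that resemble listed ones, but are neither listed nor needed, are in the scene too. What is shaped like the cup but pink or turquoise is not meant.

How it is judged:
On the way, in this order (a step that is already met when the one before it is completed fails the run):
1. the drawer has sprung open (value of joint drawer above 0.025 m), for 0.1 s.
2. with the drawer open, the cup stands nested in the matching cup, let go (horizontal distance between cup and stored_cup below 0.004 m and z of cup in the frame of stored_cup between 0.012 and 0.021 m and angle between each of cup, stored_cup's own z axis and vertical below 0.12 rad and value of joint drawer above 0.06 m and contact force between the fingers and cup below 0.1 N), for 0.2 s.
At the end, for the whole second after the job is handed in: The drawer is latched shut (within 3 mm of 0) and stays so untouched; the cup stands upright (within 7 degrees) and still inside the matching cup, centred within 4 mm and 12 to 21 mm above it; the matching cup and the dish still stand upright on the drawer's floor (value of joint drawer between -0.003 and 0.003 m and horizontal distance between cup and stored_cup below 0.004 m and z of cup in the frame of stored_cup between 0.012 and 0.021 m and angle between each of cup, stored_cup, dish's own z axis and vertical below 0.12 rad and z of stored_cup in the frame of unit between 0.016 and 0.026 m and z of dish in the frame of unit below 0.026 m and linear speed of cup below 0.02 m/s and contact force between each of the arm, the fingers and anything else below 0.5 N).
It fails at once if the front is rammed: the robot presses on the unit with more than 35 N while the drawer is within 12 mm of shut (value of joint drawer below 0.012 m and contact force between any of the fingers, the arm and unit above 35 N).
It fails at once if a bystander on the counter or on the cabinet is moved by more than 40 mm (distance of any of tube, tape, jar, knob_sample, carton, wrench from where it was at the start of the episode above 0.04 m).
It also fails if it takes over 70 s, if anything falls off the work surface, if the arm or the gripper's body presses on something with over 40 N, if the wrist force passes 120 N, or if a joint passes its speed limit or range.

## Working session

There is one attempt and no reset: what is moved stays moved. The work goes in short steps, Python scripts to look and compute and a tool call to move; the robot and the scene stay as the last step left them, time stands still between calls to the robot, and variables do not carry over. Pictures are saved under pics/ and viewed, at most 10 in all, crops included, and the job is handed in when it is done.

Besides the shell and the picture viewer there is one more tool, called after ">>>" as a command line: name --argument value ..., lists and objects as JSON in quotes. play_rows: Moves the arm, as the interface text tells. Scaled input: -1 to 1 covers 0.025 m each way for a shift and 0.08 rad each way for a turn. Its arguments: {"type":"object","properties":{"targets":{"type":"array","items":{"type":"array","items":{"type":"array","items":{"type":"number"}}}},"grip_force":{"type":"number"}},"required":["targets"]}

```bash
mkdir -p pics
cat > h.py <<'E'
import numpy as np, cv2
from plant import observe, vision, arm
def ray(cam,u,v,z,P=None):
    P=P or vision.camera_params(cam); K=np.array(P["K"]);E=np.array(P["extrinsics"])
    d=E[:3,:3].T@np.linalg.solve(K,[u,v,1]); c=-E[:3,:3].T@E[:3,3]
    return c+d*(z-c[2])/d[2]
def proj(cam,p,P=None):
    P=P or vision.camera_params(cam); q=np.array(P["K"])@(np.array(P["extrinsics"])@np.r_[p,1])[:3]
    return q[:2]/q[2]
def st():
    s=observe(); print(s["t"],np.round(s["ee_pos"],4),np.round(s["tcp_rot"],4),np.round(s["ft_force"],2),s["grip_width"],s["finger_force"],np.round(s["joint_positions"],3))
E
python3 - <<'E'
from h import *
st()
for n in("top","side","wrist"):
    cv2.imwrite(f"pics/{n}0.png",vision.grab_frame(n)); P=vision.camera_params(n); E=np.array(P["extrinsics"]); print(n,np.round(-E[:3,:3].T@E[:3,3],3),np.round(E[2,:3],3))
E
```

```text
0.0 [0.1446 0.478  0.2304] [ 1.464e-01  9.892e-01 -1.000e-03 -2.000e-04] [ 0.08 -0.31 -0.26] 0.9959439469897171 0.0 [1.277 0.241 0.004 1.335 0.    1.571]
top [ 0.34  -0.025  1.218] [ 0.197 -0.016 -0.98 ]
side [0.323 0.517 0.72 ] [ 0.318 -0.634 -0.705]
wrist [0.076 0.5   0.374] [ 0.271 -0.084 -0.959]
```

View pics/top0.png

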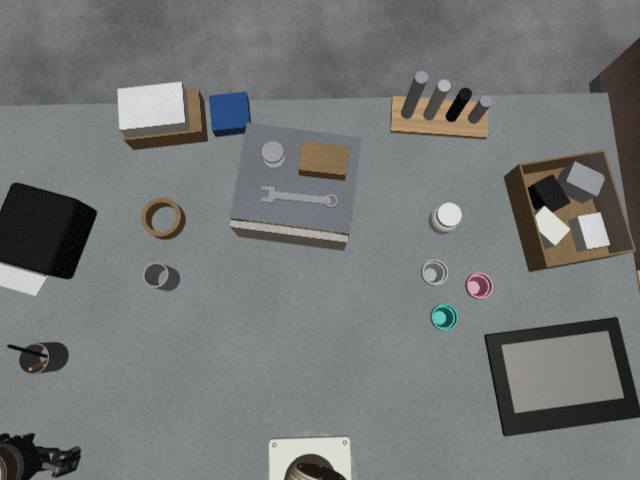

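View pics/side0.png

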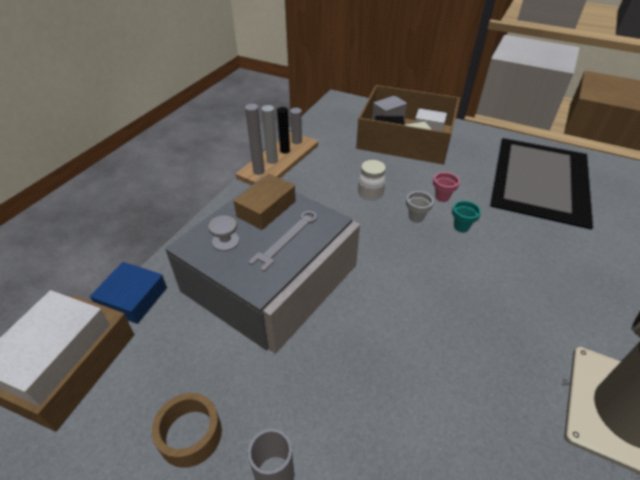

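The top view shows the unit at about (297,185), its white front running from (232,230) to (348,240), and the tube at (156,275). Candidates for the cup are the grey tapered one at (434,272), the pink at (480,286), the turquoise at (444,317) and the grey tube at (156,275). Only (434,272) is plain metal with a collar and taper, which I'll confirm in a crop.

Run:
```python
from h import *
t=cv2.imread("pics/top0.png"); s=cv2.imread("pics/side0.png")
a=cv2.resize(t[240:340,400:520],(480,400),interpolation=2); b=cv2.resize(t[205:255,220:370],(780,260)[:2] and (750,250),interpolation=2)
c=cv2.resize(s[150:250,350:425],(300,400)[:2],interpolation=2)
m=np.zeros((600,800,3),np.uint8); m[:350,:480]=a[:350]; m[:350,490:790]=c[:350]; m[350:600,:750]=b
cv2.imwrite("pics/crop1.png",m)
print("cup rim top",ray("top",434,271,.06),"side",ray("side",420,203,.06))
for u,v in((232,222),(348,236)): print("front top",ray("top",u,v,.128))
for u,v in((247,124),(361,136)): print("rear top",ray("top",u,v,.13))
print("jar",ray("top",448,215,.085),"tube",ray("top",155,271,.1))
```

```text
cup rim top [ 0.47692028 -0.31452794  0.06      ] side [ 0.47096418 -0.30075887  0.06      ]
front top [0.59557524 0.16440581 0.128     ]
front top [ 0.55550581 -0.10392756  0.128     ]
rear top [0.83756025 0.12999804 0.13      ]
rear top [ 0.80025219 -0.14470698  0.13      ]
jar [ 0.60983527 -0.3525869   0.085     ] tube [0.48945243 0.34731092 0.1       ]
```

View pics/crop1.png

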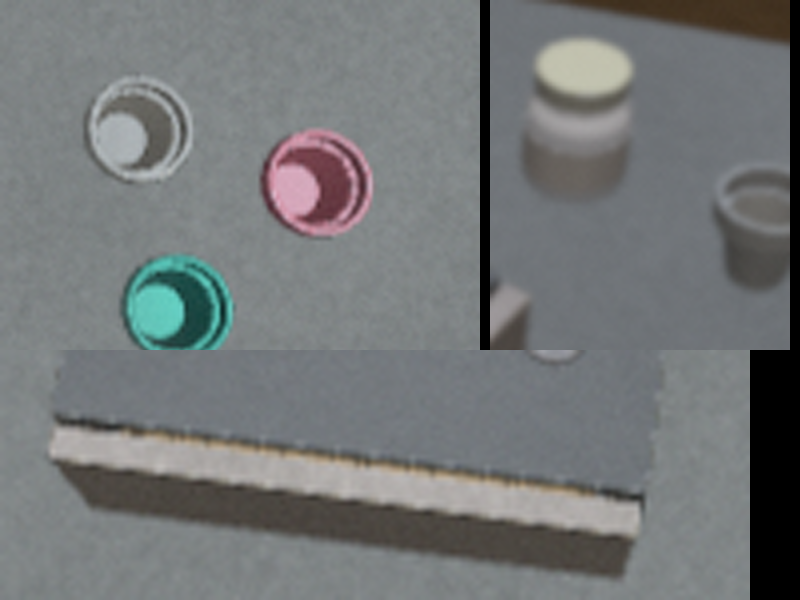

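The crop confirms it: the grey tapered cup's rim is centred at (435,272), pink and turquoise stand beside it, and the front's outer top edge runs from (230.4,227) to (347.6,242).

Run:
```python
from h import *
a=ray("top",230.4,227,.128);b=ray("top",347.6,242,.128)
print("cup",ray("top",435,272.2,.06)); print(a,b,np.linalg.norm(a-b),"mid",(a+b)/2)
d=(a-b)[:2]; d/=np.linalg.norm(d); n=np.array([d[1],-d[0]]); print("unit y",d,"unit x(in)",n,"yaw",np.arctan2(n[1],n[0]))
for z in(.06,.128): print(proj("side",[*((a+b)/2)[:2],z]))
from scipy.spatial.transform import Rotation as R
s=observe(); print(R.from_quat(s["tcp_rot"]).as_matrix().round(3))
print(vision.camera_params("wrist"))
```

```text
cup [ 0.47393222 -0.31674438  0.06      ]
[0.58377203 0.16800174 0.128     ] [ 0.5414057  -0.10245552  0.128     ] 0.2737554288270873 mid [0.56258886 0.03277311 0.128     ]
unit y [0.15475979 0.98795213] unit x(in) [ 0.98795213 -0.15475979] yaw -0.15538430765426606
[321.40870243 287.67564141]
[321.61010445 263.95606953]
[[-0.957  0.29  -0.   ]
 [ 0.29   0.957 -0.002]
 [-0.    -0.002 -1.   ]]
{'K': array([[369.62876834,   0.        , 317.57372084],
       [  0.        , 369.62876834, 239.15880072],
       [  0.        ,   0.        ,   1.        ]]), 'extrinsics': array([[ 0.28984388,  0.95707096, -0.00238584, -0.49997347],
       [ 0.91797315, -0.27729633,  0.28360544, -0.03669074],
       [ 0.27076895, -0.08439143, -0.95893809,  0.37992615],
       [ 0.        ,  0.        ,  0.        ,  1.        ]])}
```

>>> play_rows --targets '[[[0, 0, 0, 0, -0.87], [0, 0, 0, 0, -0.87], [0, -0.936, -0.834, 0, 0], [0, -0.936, -0.834, 0, 0], [0, -0.936, -0.834, 0, 0], [0, -0.936, -0.834, 0, 0], [0, -0.936, -0.834, 0, 0], [0, -0.936, -0.834, 0, 0]]]'

```text
t: 0.82
ee_pos: [0.2647, 0.3319, 0.2311]
tcp_rot: [0.077, 0.997, -0.0, -0.0]
ft_force: [0.5, 0.4, -0.5]
grip_width: 0.002
finger_force: 0.0
```

>>> play_rows --targets '[[[0, -0.936, -0.834, 0, 0], [0, -0.936, -0.834, 0, 0], [0, -0.936, -0.834, 0, 0], [0, -0.936, -0.834, 0, 0], [0, -0.936, -0.834, 0, 0], [0, -0.936, -0.834, 0, 0], [0, -0.936, -0.834, 0, 0], [0, -0.936, -0.834, 0, 0]]]'

```text
t: 1.48
ee_pos: [0.4241, 0.1382, 0.2312]
tcp_rot: [0.077, 0.997, -0.0, -0.0]
ft_force: [0.6, 0.4, 0.5]
grip_width: 0.002
finger_force: 0.0
```

>>> play_rows --targets '[[[0, -0.936, -0.834, 0, 0], [0, -0.936, -0.834, 0, 0], [0, -0.936, -0.834, 0, 0], [0, -0.936, -0.834, 0, 0], [0, 0, 0, 0, 0], [0, 0, 0, 0, 0]]]'

```text
t: 1.98
ee_pos: [0.5035, 0.0416, 0.2306]
tcp_rot: [0.079, 0.997, 0.0, -0.001]
ft_force: [-0.6, 0.3, -0.1]
grip_width: -0.001
finger_force: 0.0
```

>>> play_rows --targets '[[[0, 0, 0, 1, 0], [0, 0, 0, 1, 0], [0, 0, 0, 1, 0], [0, 0, 0, 1, 0], [0, 0, 0, 1, 0], [0, 0, 0, 0.8, 0], [0, -0.6, 0, 0, 0], [0, -0.6, 0, 0, 0]]]'

```text
t: 2.65
ee_pos: [0.5296, 0.0395, 0.0843]
tcp_rot: [0.076, 0.997, -0.0, -0.003]
ft_force: [1.3, -0.3, 1.3]
grip_width: -0.003
finger_force: 0.0
```

>>> play_rows --targets '[[[0, -0.2, 0, 0, 0], [0, -0.1, 0, 0, 0], [0, -0.1, 0, 0, 0], [0, 0, 0, 0, 0]]]'

```text
t: 2.98
ee_pos: [0.5425, 0.0372, 0.0866]
tcp_rot: [0.077, 0.997, 0.0, 0.0]
ft_force: [-0.7, 1.0, 0.6]
grip_width: -0.0
finger_force: 0.0
```

>>> play_rows --targets '[[[0, -0.08, 0, 0, 0], [0, -0.08, 0, 0, 0]]]'

```text
t: 3.15
ee_pos: [0.5462, 0.0363, 0.0866]
tcp_rot: [0.077, 0.997, 0.0, -0.0]
ft_force: [-0.5, -0.6, -1.2]
grip_width: -0.001
finger_force: 0.0
```

>>> play_rows --targets '[[[0, -0.08, 0, 0, 0], [0, -0.04, 0, 0, 0]]]'

```text
t: 3.32
ee_pos: [0.5498, 0.0356, 0.0865]
tcp_rot: [0.077, 0.997, 0.0, 0.0]
ft_force: [-0.0, 0.5, 0.7]
grip_width: -0.001
finger_force: 0.0
```

>>> play_rows --targets '[[[0, -0.06, 0, 0, 0], [0, -0.06, 0, 0, 0], [0, 0, 0, 0, 0]]]'

```text
t: 3.57
ee_pos: [0.552, 0.0352, 0.0863]
tcp_rot: [0.077, 0.997, 0.0, -0.001]
ft_force: [-2.7, 0.4, 3.0]
grip_width: 0.001
finger_force: 0.0
```

>>> play_rows --targets '[[[0, -0.06, 0, 0, 0], [0, -0.06, 0, 0, 0], [0, 0, 0, 0, 0]]]'

```text
t: 3.82
ee_pos: [0.5536, 0.0349, 0.0863]
tcp_rot: [0.077, 0.997, 0.0, -0.002]
ft_force: [-6.8, 0.5, 5.7]
grip_width: -0.001
finger_force: 0.0
```

>>> play_rows --targets '[[[0, -0.04, 0, 0, 0], [0, -0.04, 0, 0, 0], [0, 0, 0, 0, 0]]]'

```text
t: 4.07
ee_pos: [0.5553, 0.0346, 0.0863]
tcp_rot: [0.077, 0.997, 0.0, -0.002]
ft_force: [-6.7, 1.7, 5.4]
grip_width: -0.001
finger_force: 0.0
```

>>> play_rows --targets '[[[0, -0.04, 0, 0, 0], [0, -0.04, 0, 0, 0], [0, 0, 0, 0, 0]]]'

```text
t: 4.32
ee_pos: [0.5571, 0.0343, 0.0862]
tcp_rot: [0.077, 0.997, 0.0, -0.002]
ft_force: [-6.7, 1.5, 5.4]
grip_width: 0.001
finger_force: 0.0
```

>>> play_rows --targets '[[[0, -0.04, 0, 0, 0], [0, -0.04, 0, 0, 0], [0, 0, 0, 0, 0]]]'

```text
t: 4.57
ee_pos: [0.5591, 0.034, 0.0862]
tcp_rot: [0.077, 0.997, 0.0, -0.002]
ft_force: [-7.4, 1.2, 6.2]
grip_width: -0.002
finger_force: 0.0
```

>>> play_rows --targets '[[[0, -0.04, 0, 0, 0], [0, 0, 0, 0, 0]]]'

```text
t: 4.73
ee_pos: [0.5598, 0.0339, 0.0862]
tcp_rot: [0.077, 0.997, 0.0, -0.003]
ft_force: [-8.4, 1.6, 6.2]
grip_width: -0.004
finger_force: 0.0
```

>>> play_rows --targets '[[[0, -0.04, 0, 0, 0], [0, 0, 0, 0, 0]]]'

```text
t: 4.9
ee_pos: [0.5606, 0.0338, 0.0862]
tcp_rot: [0.077, 0.997, 0.0, -0.003]
ft_force: [-8.2, 1.7, 7.3]
grip_width: -0.003
finger_force: 0.0
```

>>> play_rows --targets '[[[0, -0.04, 0, 0, 0], [0, 0, 0, 0, 0]]]'

```text
t: 5.07
ee_pos: [0.5616, 0.0336, 0.0862]
tcp_rot: [0.077, 0.997, 0.0, -0.003]
ft_force: [-8.9, 1.0, 6.6]
grip_width: -0.003
finger_force: 0.0
```

>>> play_rows --targets '[[[0, -0.04, 0, 0, 0], [0, 0, 0, 0, 0]]]'

```text
t: 5.23
ee_pos: [0.5625, 0.0335, 0.0862]
tcp_rot: [0.077, 0.997, 0.0, -0.003]
ft_force: [-9.7, 0.7, 8.0]
grip_width: 0.004
finger_force: 0.0
```

>>> play_rows --targets '[[[0, -0.04, 0, 0, 0], [0, 0, 0, 0, 0]]]'

```text
t: 5.4
ee_pos: [0.5634, 0.0333, 0.0862]
tcp_rot: [0.077, 0.997, 0.0, -0.003]
ft_force: [-9.5, 2.0, 7.0]
grip_width: -0.004
finger_force: 0.0
```

>>> play_rows --targets '[[[0, -0.04, 0, 0, 0], [0, 0, 0, 0, 0]]]'

```text
t: 5.57
ee_pos: [0.5636, 0.0333, 0.0862]
tcp_rot: [0.077, 0.997, 0.0, -0.004]
ft_force: [-11.2, 1.8, 7.8]
grip_width: -0.001
finger_force: 0.0
```

>>> play_rows --targets '[[[0, -0.04, 0, 0, 0], [0, 0, 0, 0, 0]]]'

```text
t: 5.73
ee_pos: [0.5638, 0.0332, 0.0862]
tcp_rot: [0.077, 0.997, 0.0, -0.004]
ft_force: [-12.9, 1.0, 10.9]
grip_width: 0.001
finger_force: 0.0
```

>>> play_rows --targets '[[[0, -0.06, 0, 0, 0], [0, 0, 0, 0, 0]]]'

```text
t: 5.9
ee_pos: [0.5641, 0.0332, 0.086]
tcp_rot: [0.077, 0.997, 0.0, -0.006]
ft_force: [-16.6, 2.1, 10.8]
grip_width: 0.001
finger_force: 0.0
```

>>> play_rows --targets '[[[0, -0.06, 0, 0, 0], [0, 0, 0, 0, 0]]]'

```text
t: 6.07
ee_pos: [0.5642, 0.0331, 0.0859]
tcp_rot: [0.077, 0.997, 0.0, -0.007]
ft_force: [-18.5, 2.5, 13.5]
grip_width: -0.002
finger_force: 0.0
```

>>> play_rows --targets '[[[0, 0.6, 0, 0, 0], [0, 0.6, 0, 0, 0], [0, 0.6, 0, 0, 0], [0, 0.6, 0, 0, 0], [0, 0.6, 0, 0, 0], [0, 0.6, 0, 0, 0], [0, 0, 0, 0, 0], [0, 0, 0, 0, 0]]]'

```text
t: 6.73
ee_pos: [0.4826, 0.0462, 0.0865]
tcp_rot: [0.077, 0.997, -0.0, 0.001]
ft_force: [1.3, 1.2, 0.9]
grip_width: -0.001
finger_force: 0.0
```

>>> play_rows --targets '[[[0, 0, 0, -1, 0], [0, 0, 0, -1, 0], [0, 0, 0, -1, 0], [0, 0, 0, -0.6, 0], [0, 0, 0, 0, 0]]]'

```text
t: 7.15
ee_pos: [0.4866, 0.0462, 0.1804]
tcp_rot: [0.077, 0.997, 0.001, 0.005]
ft_force: [0.6, -0.5, 0.6]
grip_width: -0.002
finger_force: 0.0
```

Run:
```python
from h import *
st(); t=vision.grab_frame("top"); cv2.imwrite("pics/top1.png",cv2.resize(t[115:265,210:380],(680,600),interpolation=2))
```

```text
7.15 [0.4866 0.0462 0.1804] [7.74e-02 9.97e-01 7.00e-04 4.60e-03] [ 0.57 -0.48  0.62] -0.002098643554994493 0.0 [ 0.095  0.24  -0.131  1.19  -0.     0.25 ]
```

View pics/top1.png

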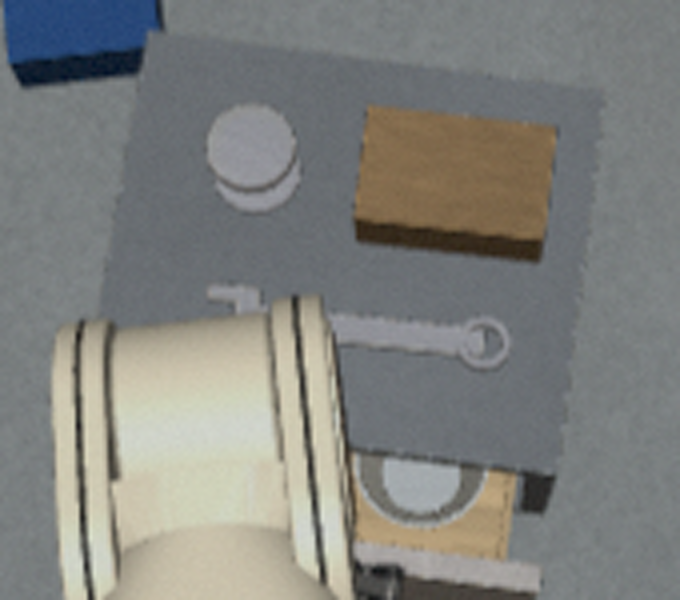

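The drawer is ajar: the front's near corner has moved from (347.6,242) to about (345,264), roughly 50 mm. The dish is the wide rim at crop (420,480), on the unit's −y side, so the matching cup must be on the +y side. I'll hook behind the panel.

>>> play_rows --targets '[[[0, -0.69, 0, 0, 0], [0, -0.69, 0, 0, 0], [0, -0.69, 0, 0, 0], [0, -0.69, 0, 0, 0], [0, 0, 0, 0.9, 0], [0, 0, 0, 0.9, 0], [0, 0, 0, 0.9, 0], [0, 0, 0, 0.7, 0]]]'

```text
t: 7.87
ee_pos: [0.5496, 0.0352, 0.0877]
tcp_rot: [0.077, 0.997, -0.0, -0.002]
ft_force: [-0.2, -0.7, 0.1]
grip_width: -0.003
finger_force: 0.0
```

>>> play_rows --targets '[[[0, 0, 0, 0, 0], [0, 0.3, 0, 0, 0], [0, 0.3, 0, 0, 0], [0, 0.3, 0, 0, 0]]]'

```text
t: 8.2
ee_pos: [0.5293, 0.039, 0.0924]
tcp_rot: [0.077, 0.997, 0.0, 0.002]
ft_force: [2.2, -1.2, -1.4]
grip_width: -0.001
finger_force: 1.2
```

>>> play_rows --targets '[[[0, 0.4, 0, 0, 0], [0, 0.4, 0, 0, 0], [0, 0.4, 0, 0, 0], [0, 0.4, 0, 0, 0], [0, 0.4, 0, 0, 0], [0, 0.4, 0, 0, 0], [0, 0.3, 0, 0, 0], [0, 0.2, 0, 0, 0]]]'

```text
t: 8.87
ee_pos: [0.4559, 0.0504, 0.0923]
tcp_rot: [0.077, 0.997, 0.0, 0.001]
ft_force: [0.9, -0.1, 0.6]
grip_width: 0.001
finger_force: 1.0
```

>>> play_rows --targets '[[[0, 0.1, 0, 0, 0], [0, 0, 0, 0, 0], [0, -0.2, 0, -0.5, 0], [0, 0, 0, -1, 0], [0, 0, 0, -1, 0], [0, 0, 0, -1, 0], [85, 0, 0, -1, 0], [85, 0, 0, 0, 0]]]'

```text
t: 9.53
ee_pos: [0.4622, 0.0499, 0.2086]
tcp_rot: [0.077, 0.997, 0.001, 0.004]
ft_force: [0.5, -0.2, 0.3]
grip_width: 0.27
finger_force: 0.0
```

Run:
```python
from h import *
st(); np.save("wP.npy",vision.camera_params("wrist"),allow_pickle=True); cv2.imwrite("pics/w2.png",vision.grab_frame("wrist"))
```

```text
9.5333 [0.4622 0.0499 0.2086] [7.73e-02 9.97e-01 7.00e-04 4.10e-03] [ 0.53 -0.16  0.32] 0.2701749098909226 0.0 [ 0.108  0.177 -0.136  1.25  -0.     0.262]
```

View pics/w2.png

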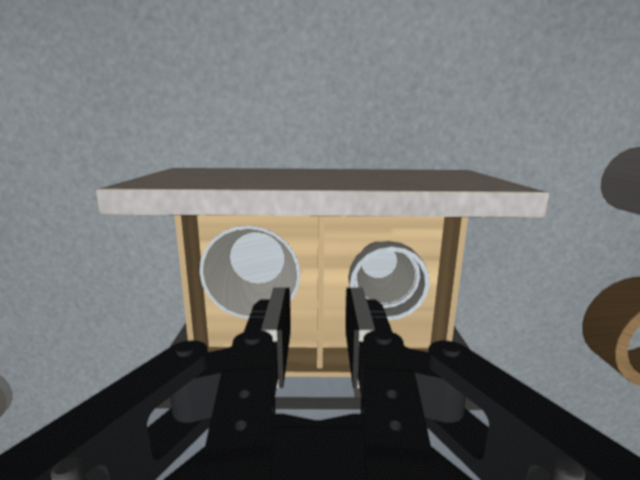

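The drawer is open. The matching cup's rim is centred at about (389,283) and the dish at (250,272). The panel's outer top edge runs from (100,190) to (547,192).

Run:
```python
from h import *
P=np.load("wP.npy",allow_pickle=True).item(); im=cv2.imread("pics/w2.png")
c=ray("wrist",389,283,.081,P); d=ray("wrist",250,272,.066,P)
a=ray("wrist",102,191,.128,P); b=ray("wrist",547,193,.128,P)
print("stored",c,"dish",d,"sep",np.linalg.norm(c-d)); m=(a+b)/2; print(a,b,np.linalg.norm(a-b),m)
n=np.array([.988,-.155]);y=np.array([.155,.988])
for q in(c,d): r=(q-m)[:2]; print("behind",r@n,"side",r@y)
print("rim diam",np.linalg.norm(ray("wrist",349,283,.081,P)-ray("wrist",429,283,.081,P)))
print("open",(np.array([.5626,.0328])-m[:2])@n)
g=cv2.resize(im[230:340,330:450],(720,660),interpolation=2)[:600]
cv2.imwrite("pics/w2c.png",g)
```

```text
stored [0.51568512 0.10008255 0.081     ] dish [ 0.49498275 -0.01056006  0.066     ] sep 0.11355780683708075
[ 0.40653574 -0.07239772  0.128     ] [0.44952151 0.19425089 0.128     ] 0.2700912009782689 [0.42802862 0.06092659 0.128     ]
behind 0.08053543856366803 side 0.05227285210432233
behind 0.0772311089783665 side -0.060250915132194736
rim diam 0.06339837147687823
open 0.1373161402806576
```

View pics/w2c.png

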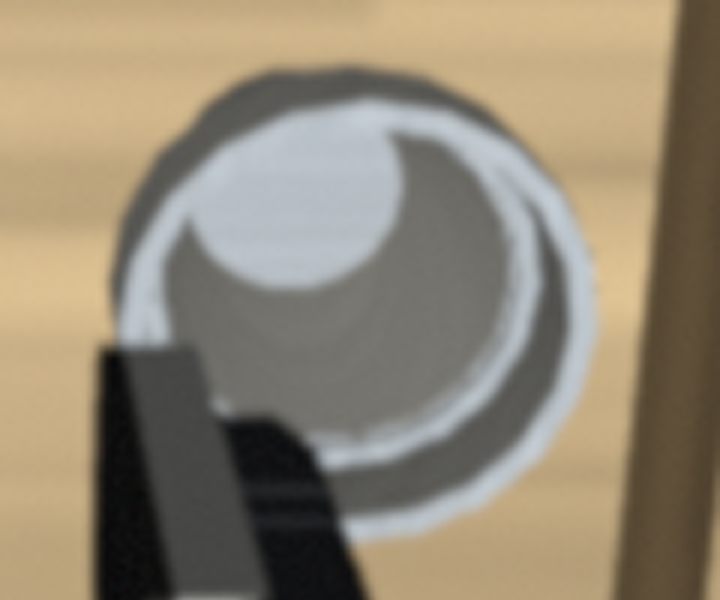

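>>> play_rows --targets '[[[85, -0.057, -0.984, 0, 0], [85, -0.057, -0.984, 0, 0], [85, -0.057, -0.984, 0, 0], [85, -0.057, -0.984, 0, 0], [85, -0.057, -0.984, 0, 0], [85, -0.057, -0.984, 0, 0], [85, -0.057, -0.984, 0, 0], [85, -0.057, -0.984, 0, 0]]]'

```text
t: 10.25
ee_pos: [0.4391, -0.1474, 0.2023]
tcp_rot: [0.077, 0.997, 0.0, -0.001]
ft_force: [0.5, 0.6, 0.0]
grip_width: 0.995
finger_force: 0.0
```

>>> play_rows --targets '[[[85, -0.057, -0.984, 0, 0], [85, -0.057, -0.984, 0, 0], [85, -0.057, -0.984, 0, 0], [85, -0.057, -0.984, 0, 0], [85, -0.057, -0.984, 0, 0], [85, -0.057, -0.984, 0, 0], [85, -0.057, -0.984, 0, 0], [85, -0.057, -0.984, 0, 0]]]'

```text
t: 10.92
ee_pos: [0.4201, -0.3434, 0.202]
tcp_rot: [0.077, 0.997, 0.001, -0.001]
ft_force: [0.8, 0.0, -1.0]
grip_width: 0.994
finger_force: 0.0
```

>>> play_rows --targets '[[[85, -0.057, -0.984, 0.4, 0], [85, 0, 0, 0.4, 0], [85, 0, 0, 0, 0], [85, 0, 0, 0, 0]]]'

```text
t: 11.25
ee_pos: [0.4176, -0.3659, 0.1817]
tcp_rot: [0.077, 0.997, 0.002, -0.002]
ft_force: [-0.6, -0.4, -0.2]
grip_width: 0.995
finger_force: 0.0
```

Run:
```python
from h import *
st(); P=vision.camera_params("wrist"); np.save("wP3.npy",P,allow_pickle=True); im=vision.grab_frame("wrist"); cv2.imwrite("pics/w3.png",im)
u=proj("wrist",[.474,-.3167,.06],P); print(u); u0=int(u[0])-75;v0=int(u[1])-60; print(u0,v0)
cv2.imwrite("pics/w3c.png",cv2.resize(im[v0:v0+120,u0:u0+150],(750,600),interpolation=2))
```

```text
11.25 [ 0.4176 -0.3659  0.1817] [ 0.0774  0.997   0.0017 -0.0019] [-0.62 -0.4  -0.24] 0.9953659354433755 0.0 [-0.72   0.379  0.067  1.264  0.    -0.565]
[389.53324516 291.70186998]
314 231
```

View pics/w3c.png

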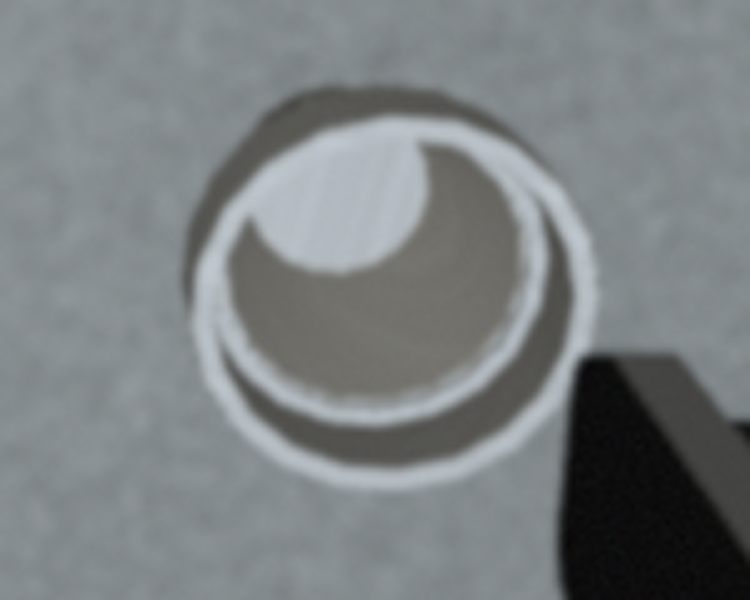

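The cup's rim is centred at (393.3,291.8).

Run:
```python
from h import *
P=np.load("wP3.npy",allow_pickle=True).item(); c=ray("wrist",393.3,291.8,.06,P); s=observe()
r=(c-s["ee_pos"])[:2]; print(c,"tx,ty",r@[-.988,.155],r@[.155,.988],s["ee_pos"], np.linalg.norm(ray("wrist",353,292,.06,P)-ray("wrist",433.6,292,.06,P)))
```

```text
[ 0.47453977 -0.31380748  0.06      ] tx,ty -0.04755026206688017 0.06029113684736136 [ 0.41822451 -0.36599602  0.18274572] 0.06284987795288347
```

>>> play_rows --targets '[[[85, -0.63, 0.8, 0, 0], [85, -0.63, 0.8, 0, 0], [85, -0.64, 0.81, 0, 0], [85, 0, 0, 0, 0], [85, 0, 0, 1, 0], [85, 0, 0, 1, 0], [85, 0, 0, 1, 0], [85, 0, 0, 1, 0]]]'

```text
t: 11.97
ee_pos: [0.4754, -0.3141, 0.0838]
tcp_rot: [0.076, 0.997, -0.0, 0.001]
ft_force: [0.2, 0.9, -1.4]
grip_width: 0.991
finger_force: 0.0
```

>>> play_rows --targets '[[[85, 0, 0, 0.8, 0], [85, 0, 0, 0.6, 0], [85, 0, 0, 0.31, 0], [85, 0, 0, 0, 0], [85, 0, 0, 0, 0]]]'

```text
t: 12.38
ee_pos: [0.4752, -0.3147, 0.0416]
tcp_rot: [0.077, 0.997, -0.0, 0.0]
ft_force: [-0.2, 0.8, -0.1]
grip_width: 0.994
finger_force: 0.0
```

>>> play_rows --targets '[[[50, 0, 0, 0, 0], [50, 0, 0, 0, 0], [50, 0, 0, 0, 0], [50, 0, 0, 0, 0], [50, 0, 0, 0, 0], [50, 0, 0, 0, 0]]]' --grip_force 40

```text
t: 12.88
ee_pos: [0.4765, -0.3158, 0.0432]
tcp_rot: [0.077, 0.997, -0.001, 0.002]
ft_force: [0.1, 0.5, 6.1]
grip_width: 0.723
finger_force: 44.2
```

>>> play_rows --targets '[[[50, 0, 0, -0.6, 0], [50, 0, 0, -0.9, 0], [50, 0, 0, -0.9, 0], [50, 0, 0, -0.9, 0], [50, 0, 0, -0.9, 0], [50, 0, 0, -0.9, 0], [50, 0, 0, -0.9, 0], [50, 0, 0, -0.2, 0]]]'

```text
t: 13.55
ee_pos: [0.4766, -0.3162, 0.2005]
tcp_rot: [0.077, 0.997, -0.002, 0.003]
ft_force: [1.2, 0.1, -0.8]
grip_width: 0.723
finger_force: 44.2
```

>>> play_rows --targets '[[[50, 0.06, 0.5, 0, 0], [50, 0.06, 0.9, 0, 0], [50, 0.06, 0.9, 0, 0], [50, 0.06, 0.9, 0, 0], [50, 0.06, 0.9, 0, 0], [50, 0.06, 0.9, 0, 0], [50, 0.06, 0.9, 0, 0], [50, 0.06, 0.9, 0, 0]]]'

```text
t: 14.22
ee_pos: [0.4878, -0.143, 0.194]
tcp_rot: [0.077, 0.997, 0.001, -0.002]
ft_force: [0.4, 0.9, -1.3]
grip_width: 0.721
finger_force: 44.2
```

>>> play_rows --targets '[[[50, 0.06, 0.9, 0, 0], [50, 0.06, 0.9, 0, 0], [50, 0.06, 0.9, 0, 0], [50, 0.06, 0.9, 0, 0], [50, 0.06, 0.9, 0, 0], [50, 0.06, 0.9, 0, 0], [50, 0.06, 0.9, 0, 0], [50, 0.06, 0.9, 0, 0]]]'

```text
t: 14.88
ee_pos: [0.5034, 0.0362, 0.194]
tcp_rot: [0.077, 0.997, -0.0, -0.002]
ft_force: [0.9, -0.3, -0.9]
grip_width: 0.725
finger_force: 44.2
```

>>> play_rows --targets '[[[50, 0.02, 0.9, 0, 0], [50, 0.0, 0.9, 0, 0], [50, 0, 0.67, 0, 0], [50, 0, 0.2, 0, 0], [50, 0, 0, 0, 0], [50, 0, 0, 0, 0]]]'

```text
t: 15.38
ee_pos: [0.5138, 0.1004, 0.1949]
tcp_rot: [0.077, 0.997, -0.001, -0.001]
ft_force: [-0.8, -0.8, -1.0]
grip_width: 0.719
finger_force: 44.2
```

Run:
```python
from h import *
st(); P=vision.camera_params("wrist"); np.save("wP4.npy",P,allow_pickle=True); a=vision.grab_frame("wrist"); b=vision.grab_frame("side")
m=np.zeros((600,800,3),np.uint8); m[:,:400]=cv2.resize(a[180:480,220:420],(400,600)); m[:,400:]=cv2.resize(b[130:430,180:380],(400,600)); cv2.imwrite("pics/w4.png",m)
```

```text
15.3833 [0.5138 0.1004 0.1949] [ 7.69e-02  9.97e-01 -6.00e-04 -1.20e-03] [-0.83 -0.78 -1.01] 0.7191421532446448 44.20191401615739 [ 1.930e-01  3.070e-01 -1.000e-03  1.265e+00 -0.000e+00  3.470e-01]
```

View pics/w4.png

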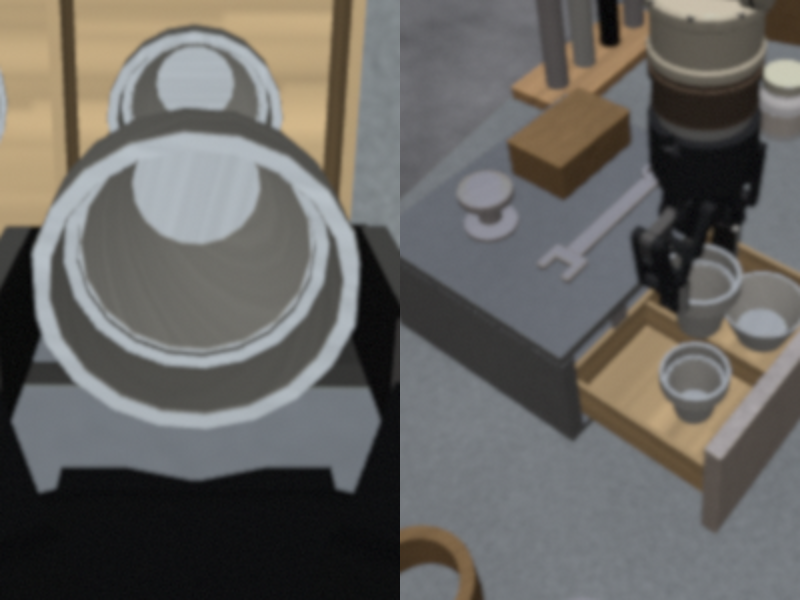

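Run:
```python
from h import *
P=np.load("wP4.npy",allow_pickle=True).item(); h=ray("wrist",318.3,319.5,.2125,P); s=ray("wrist",318,234,.081,P)
for dv in(0,): print("held",h,"stored",s)
r=(s-h)[:2]; print(r@[-.988,.155],r@[.155,.988], np.linalg.norm(ray("wrist",236.5,319,.2125,P)-ray("wrist",400,319,.2125,P)),np.linalg.norm(ray("wrist",274.5,234,.081,P)-ray("wrist",361.5,234,.081,P)))
```

```text
held [0.51051859 0.10226436 0.2125    ] stored [0.51350098 0.10157453 0.081     ]
-0.0030535261636113788 -0.00021927415224703626 0.06172873727223853 0.06276373942806225
```

>>> play_rows --targets '[[[50, -0.1, 0, 0, 0], [50, 0, 0, 0.8, 0], [50, 0, 0, 0.8, 0], [50, 0, 0, 0.8, 0], [50, 0, 0, 0.6, 0], [50, 0, 0, 0.4, 0], [50, 0, 0, 0.2, 0], [50, 0, 0, 0, 0]]]'

```text
t: 16.15
ee_pos: [0.5168, 0.0996, 0.1051]
tcp_rot: [0.078, 0.997, -0.0, -0.001]
ft_force: [0.0, -0.1, -1.3]
grip_width: 0.724
finger_force: 44.2
```

>>> play_rows --targets '[[[50, 0, 0, 0.15, 0], [50, 0, 0, 0.15, 0], [50, 0, 0, 0.1, 0], [50, 0, 0, 0, 0]]]'

```text
t: 16.48
ee_pos: [0.5174, 0.1002, 0.096]
tcp_rot: [0.077, 0.997, 0.0, 0.0]
ft_force: [0.2, 0.5, -1.4]
grip_width: 0.721
finger_force: 44.2
```

>>> play_rows --targets '[[[50, 0, 0, 0.12, 0], [50, 0, 0, 0.12, 0], [50, 0, 0, 0, 0]]]'

```text
t: 16.73
ee_pos: [0.517, 0.1002, 0.0895]
tcp_rot: [0.077, 0.997, -0.0, -0.0]
ft_force: [-0.6, -0.9, -1.2]
grip_width: 0.717
finger_force: 44.2
```

>>> play_rows --targets '[[[50, 0, 0, 0.1, 0], [50, 0, 0, 0.1, 0], [50, 0, 0, 0, 0]]]'

```text
t: 16.98
ee_pos: [0.5171, 0.1001, 0.0845]
tcp_rot: [0.077, 0.997, -0.0, -0.0]
ft_force: [-1.0, -0.5, -1.2]
grip_width: 0.721
finger_force: 44.2
```

>>> play_rows --targets '[[[50, 0, 0, 0.06, 0], [50, 0, 0, 0, 0]]]'

```text
t: 17.15
ee_pos: [0.5174, 0.1001, 0.0834]
tcp_rot: [0.077, 0.997, -0.0, -0.0]
ft_force: [-0.4, 0.2, -1.5]
grip_width: 0.72
finger_force: 44.2
```

>>> play_rows --targets '[[[50, 0, 0, 0.06, 0], [50, 0, 0, 0, 0]]]'

```text
t: 17.32
ee_pos: [0.5175, 0.1001, 0.0819]
tcp_rot: [0.077, 0.997, -0.0, 0.0]
ft_force: [0.6, -1.0, -1.0]
grip_width: 0.723
finger_force: 44.2
```

>>> play_rows --targets '[[[50, 0, 0, 0.06, 0], [50, 0, 0, 0, 0]]]'

```text
t: 17.48
ee_pos: [0.5181, 0.0999, 0.0812]
tcp_rot: [0.077, 0.997, -0.0, 0.001]
ft_force: [0.2, -0.8, 2.6]
grip_width: 0.722
finger_force: 44.5
```

>>> play_rows --targets '[[[50, 0, 0, 0.05, 0], [50, 0, 0, 0, 0]]]'

```text
t: 17.65
ee_pos: [0.519, 0.0998, 0.0811]
tcp_rot: [0.077, 0.997, -0.0, 0.002]
ft_force: [-0.5, -2.7, 8.4]
grip_width: 0.722
finger_force: 45.0
```

>>> play_rows --targets '[[[66, 0, 0, -0.06, 0], [70, 0, 0, 0, 0], [85, 0, 0, 0, 0], [85, 0, 0, 0, 0], [85, 0, 0, 0, 0], [85, 0, 0, 0, 0]]]'

```text
t: 18.15
ee_pos: [0.5172, 0.1002, 0.0805]
tcp_rot: [0.077, 0.997, -0.0, -0.0]
ft_force: [-0.7, 0.3, -0.5]
grip_width: 0.995
finger_force: 0.0
```

>>> play_rows --targets '[[[85, 0, 0, -0.3, 0], [85, 0, 0, -0.6, 0], [85, 0, 0, -1, 0], [85, 0, 0, -1, 0], [85, 0, 0, -1, 0], [85, 0, 0, -0.6, 0], [85, 0, 0, 0, 0]]]'

```text
t: 18.73
ee_pos: [0.5199, 0.1007, 0.198]
tcp_rot: [0.077, 0.997, 0.001, 0.004]
ft_force: [1.3, 0.8, 0.3]
grip_width: 0.996
finger_force: 0.0
```

Run:
```python
from h import *
st(); P=vision.camera_params("wrist"); a=vision.grab_frame("wrist"); b=vision.grab_frame("side")
m=np.zeros((600,800,3),np.uint8); m[:,:400]=cv2.resize(a[140:440,220:420],(400,600)); m[:,400:]=cv2.resize(b[230:380,280:380],(400,600)); cv2.imwrite("pics/w5.png",m)
```

```text
18.7333 [0.5199 0.1007 0.198 ] [0.0772 0.997  0.0011 0.004 ] [1.31 0.84 0.34] 0.9955886280160252 0.0 [0.191 0.309 0.009 1.263 0.    0.346]
```

View pics/w5.png

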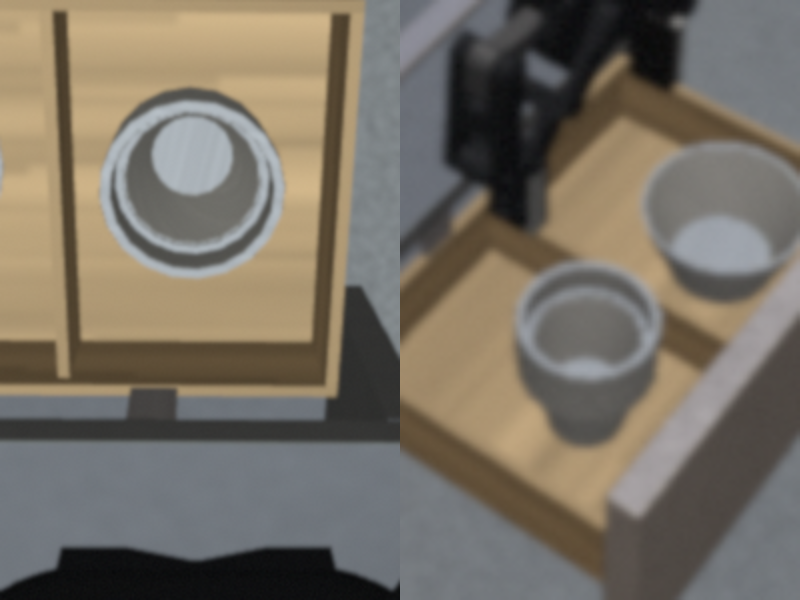

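The cup is nested and upright (crop rim at (192,188); the side view shows the stacked collars). Next is shutting the drawer.

>>> play_rows --targets '[[[85, 0.79, -0.357, 0, 0], [85, 0.79, -0.357, 0, 0], [0, 0.79, -0.357, 0, 0], [0, 0.79, -0.357, 0, 0], [0, 0.79, -0.357, 0, 0], [0, 0.79, -0.357, 0, 0], [0, 0, 0, 0, 0]]]'

```text
t: 19.42
ee_pos: [0.3868, 0.0644, 0.1915]
tcp_rot: [0.077, 0.997, -0.001, -0.003]
ft_force: [-0.4, -0.1, -0.2]
grip_width: 0.293
finger_force: 0.0
```

>>> play_rows --targets '[[[0, 0, 0, 0.9, 0], [0, 0, 0, 0.9, 0], [0, 0, 0, 0.9, 0], [0, 0, 0, 0.9, 0], [0, 0, 0, 0.85, 0], [0, 0, 0, 0, 0], [0, 0, 0, 0, 0]]]'

```text
t: 20.0
ee_pos: [0.3905, 0.0653, 0.0807]
tcp_rot: [0.077, 0.997, -0.001, -0.002]
ft_force: [0.2, -0.1, 0.2]
grip_width: -0.003
finger_force: 0.0
```

>>> play_rows --targets '[[[0, -0.2, 0, 0, 0], [0, -0.2, 0, 0, 0], [0, -0.2, 0, 0, 0], [0, -0.2, 0, 0, 0], [0, -0.2, 0, 0, 0], [0, -0.2, 0, 0, 0], [0, -0.2, 0, 0, 0], [0, -0.2, 0, 0, 0]]]'

```text
t: 20.67
ee_pos: [0.4319, 0.0592, 0.0821]
tcp_rot: [0.077, 0.997, -0.0, -0.0]
ft_force: [-2.0, 0.4, 0.2]
grip_width: -0.0
finger_force: 0.0
```

>>> play_rows --targets '[[[0, -0.24, 0, 0, 0], [0, -0.24, 0, 0, 0], [0, -0.24, 0, 0, 0], [0, -0.24, 0, 0, 0], [0, -0.24, 0, 0, 0], [0, -0.24, 0, 0, 0], [0, -0.24, 0, 0, 0], [0, -0.24, 0, 0, 0]]]'

```text
t: 21.33
ee_pos: [0.4795, 0.0518, 0.082]
tcp_rot: [0.077, 0.997, -0.0, -0.0]
ft_force: [-2.9, -0.4, -0.1]
grip_width: 0.001
finger_force: 0.0
```

>>> play_rows --targets '[[[0, -0.24, 0, 0, 0], [0, -0.24, 0, 0, 0], [0, -0.24, 0, 0, 0], [0, -0.24, 0, 0, 0], [0, -0.24, 0, 0, 0], [0, -0.2, 0, 0, 0], [0, -0.16, 0, 0, 0], [0, -0.1, 0, 0, 0]]]'

```text
t: 22.0
ee_pos: [0.5196, 0.0457, 0.0819]
tcp_rot: [0.077, 0.997, 0.0, -0.001]
ft_force: [-4.8, 1.0, 1.4]
grip_width: 0.001
finger_force: 0.0
```

>>> play_rows --targets '[[[0, -0.16, 0, 0, 0], [0, -0.16, 0, 0, 0], [0, -0.16, 0, 0, 0], [0, -0.16, 0, 0, 0], [0, -0.16, 0, 0, 0], [0, -0.16, 0, 0, 0], [0, -0.12, 0, 0, 0], [0, 0, 0, 0, 0]]]'

```text
t: 22.67
ee_pos: [0.5458, 0.0414, 0.0817]
tcp_rot: [0.077, 0.997, -0.0, -0.001]
ft_force: [-4.9, 0.2, 1.7]
grip_width: -0.003
finger_force: 0.0
```

>>> play_rows --targets '[[[0, -0.08, 0, 0, 0], [0, -0.08, 0, 0, 0], [0, -0.08, 0, 0, 0], [0, 0, 0, 0, 0]]]'

```text
t: 23.0
ee_pos: [0.551, 0.0406, 0.0817]
tcp_rot: [0.077, 0.997, -0.0, -0.002]
ft_force: [-6.4, 0.6, 1.7]
grip_width: -0.001
finger_force: 0.0
```

>>> play_rows --targets '[[[0, -0.04, 0, 0, 0], [0, -0.04, 0, 0, 0], [0, -0.04, 0, 0, 0], [0, 0, 0, 0, 0]]]'

```text
t: 23.33
ee_pos: [0.5536, 0.0402, 0.0817]
tcp_rot: [0.077, 0.997, -0.0, -0.002]
ft_force: [-8.0, 0.7, 3.0]
grip_width: 0.001
finger_force: 0.0
```

>>> play_rows --targets '[[[0, -0.04, 0, 0, 0], [0, -0.04, 0, 0, 0], [0, -0.04, 0, 0, 0], [0, 0, 0, 0, 0]]]'

```text
t: 23.67
ee_pos: [0.5564, 0.0397, 0.0816]
tcp_rot: [0.077, 0.997, -0.0, -0.002]
ft_force: [-7.1, 0.3, 1.9]
grip_width: 0.003
finger_force: 0.0
```

>>> play_rows --targets '[[[0, -0.04, 0, 0, 0], [0, -0.04, 0, 0, 0], [0, -0.04, 0, 0, 0], [0, 0, 0, 0, 0]]]'

```text
t: 24.0
ee_pos: [0.5591, 0.0393, 0.0816]
tcp_rot: [0.077, 0.997, -0.0, -0.003]
ft_force: [-8.0, 1.3, 3.2]
grip_width: 0.001
finger_force: 0.0
```

>>> play_rows --targets '[[[0, -0.04, 0, 0, 0], [0, -0.04, 0, 0, 0], [0, -0.04, 0, 0, 0], [0, 0, 0, 0, 0]]]'

```text
t: 24.33
ee_pos: [0.5617, 0.0389, 0.0815]
tcp_rot: [0.077, 0.997, -0.0, -0.003]
ft_force: [-8.8, 0.1, 3.4]
grip_width: -0.001
finger_force: 0.0
```

>>> play_rows --targets '[[[0, -0.04, 0, 0, 0], [0, -0.04, 0, 0, 0], [0, 0, 0, 0, 0]]]'

```text
t: 24.58
ee_pos: [0.5625, 0.0388, 0.0813]
tcp_rot: [0.077, 0.997, 0.0, -0.004]
ft_force: [-11.4, 1.4, 4.3]
grip_width: 0.0
finger_force: 0.0
```

Nearing the stop, so steps of 1 to 1.5 mm from here.

>>> play_rows --targets '[[[0, -0.06, 0, 0, 0], [0, 0, 0, 0, 0]]]'

```text
t: 24.75
ee_pos: [0.5628, 0.0388, 0.081]
tcp_rot: [0.077, 0.997, 0.0, -0.005]
ft_force: [-13.7, 2.0, 5.0]
grip_width: 0.001
finger_force: 0.0
```

>>> play_rows --targets '[[[0, -0.06, 0, 0, 0], [0, 0, 0, 0, 0]]]'

```text
t: 24.92
ee_pos: [0.5629, 0.0387, 0.0807]
tcp_rot: [0.077, 0.997, 0.0, -0.007]
ft_force: [-16.2, 2.2, 6.1]
grip_width: 0.001
finger_force: 0.0
```

>>> play_rows --targets '[[[0, -0.06, 0, 0, 0], [0, 0, 0, 0, 0]]]'

```text
t: 25.08
ee_pos: [0.5631, 0.0387, 0.0804]
tcp_rot: [0.077, 0.997, 0.0, -0.008]
ft_force: [-19.0, 3.8, 6.5]
grip_width: -0.001
finger_force: 0.0
```

>>> play_rows --targets '[[[0, -0.05, 0, 0, 0], [0, 0, 0, 0, 0]]]'

```text
t: 25.25
ee_pos: [0.5631, 0.0386, 0.0801]
tcp_rot: [0.077, 0.997, 0.0, -0.009]
ft_force: [-21.9, 4.3, 8.0]
grip_width: 0.001
finger_force: 0.0
```

>>> play_rows --targets '[[[0, 0.3, 0, 0, 0], [0, 0.4, 0, 0, 0], [0, 0.6, 0, 0, 0], [0, 0.8, 0, 0, 0], [0, 0.8, 0, 0, 0], [0, 0.8, 0, 0, 0], [0, 0.8, 0, 0, 0], [0, 0, 0, 0, 0]]]'

```text
t: 25.92
ee_pos: [0.458, 0.0551, 0.082]
tcp_rot: [0.077, 0.997, -0.0, -0.001]
ft_force: [-0.6, -0.6, -0.5]
grip_width: 0.002
finger_force: 0.0
```

Run:
```python
from h import *
st(); b=vision.grab_frame("side"); t=vision.grab_frame("top")
m=np.zeros((600,800,3),np.uint8); m[:,:480]=cv2.resize(b[150:400,160:360],(480,600)); m[:320,480:]=cv2.resize(t[110:270,215:375],(320,320)); m[320:,480:]=cv2.resize(cv2.imread("pics/top0.png")[110:270,215:375],(320,320))[:280]
cv2.imwrite("pics/end.png",m)
```

```text
25.9167 [0.458  0.0551 0.082 ] [ 7.670e-02  9.971e-01 -1.000e-04 -1.000e-03] [-0.57 -0.55 -0.51] 0.001597924741955084 0.0 [ 0.12   0.293 -0.343  0.937  0.     0.273]
```

View pics/end.png

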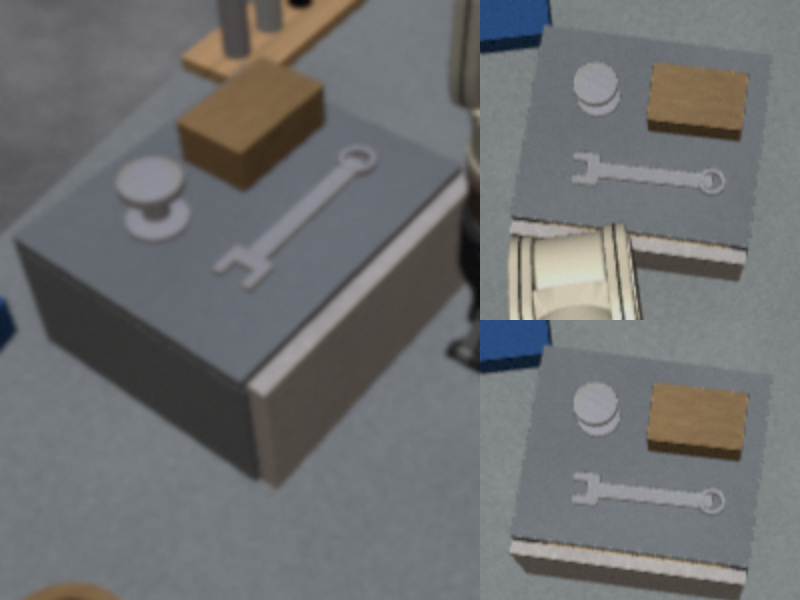

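The drawer is shut. The front edge matches the first picture, and the knob, carton and wrench have not moved.

```bash
python3 -c "
from plant import arm; print(arm.job_done())"
```

```text
the job is handed in; nothing more can be done
None
```

The cup is nested upright in the matching cup and the drawer is pressed shut and staying closed (peak press about 24 N), with everything on the cabinet top unmoved in the last picture; I handed it in at about 26 s, and no verdict was returned.

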